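# Turn the reagent bottle's label to the code reader and read it

## Robot

A 6-joint arm with a two-finger parallel gripper is mounted at the origin on a cart in front of the work surface, level with it; the furniture and walls round the work are solid. World frame = base frame: x ahead of the robot, y to its left, z up, the work surface at z = 0. Lengths are in m, angles in rad, forces in N, time in s.
With the tool pointing down it reaches from about 0.3 to 0.875 m from the base axis. Payload 6.4 kg.
Tool frame: the origin (TCP) lies between the finger pads; the fingertips stand 8 mm ahead of it and the grasp point (between the pads) lies 11 mm behind it (ctrl.finger_overhang is the distance from the TCP to the fingertips, in m); z points along the fingers, y is the line along which they close (so a half turn about z gives the same grasp; the last joint's range is limited). The gripper opens to 85 mm and grips with 20 to 120 N. Pads are 22 mm wide; open, the fingers measure 114 mm over their backs; the gripper's body (76 mm by 85 mm) begins 54 mm behind the grasp point. The pads swing forward as they close: fully open they stand 13 mm farther back than shut.
Start: joints at [0.974, 0.181, 1.607, -0, 1.354, -0.206], TCP at [0.219, 0.532, 0.239] pointing down, gripper open.
Joint ranges: [-2.99, 2.99], [-0.89, 2.07], [0.3, 2.58], [-1.14, 4.28], [0, 2.63], [-3.12, 3.12]. Speed limits (rad/s): [2.57, 2.57, 3.01, 3.14, 3.14, 3.14].

## Interface

Orientations are given as a unit quaternion [w, x, y, z].
In Python, from bench import ctrl, camera gives the robot as it stands.
- The arm moves only by the shell command python3 -m pendant 'ROWS' [OPENING]. ROWS is JSON, a list of rows, each a list of 6 numbers: the shift along the world's x, y, z normalised to -1 to 1, where 1 is 200 mm, then the turn, a rotation vector about the world's x, y, z normalised to -1 to 1, where 1 is pi/2 rad. In form: [[dx, dy, dz, rx, ry, rz], ...]. A call has exactly 10 rows; each row shifts and turns the commanded pose from where the row before left it; what a row does not reach is not made up. A row lasts 1/8 s, in which the tool goes at most 62.5 mm and 10.7 degrees, less where a joint would pass 70% of its speed; a pose out of reach is approached as far as the arm can. A call with a number of a shift or a turn outside -1 to 1 is refused whole. A call with a gripper value outside its range is refused whole. OPENING is the opening, from -1 (shut) to 1 (fully open), set as the call begins (- or left out, the last holds). The fingers move at their own pace and stop on an object; the grip force is fixed at half the most. Time passes only in rows, so rows that do not move let the fingers close, or fill a call up. It gives the time, the measured TCP pose, the force, the opening and the grip force at its end, in the units of the state.
- ctrl.get_obs(): the state, without advancing time (a new reading comes with each control period).
- camera(name): name is "scene" or "top"; returns a dict with "color" (384x512x3 uint8, blue, green, red), "fx", "fy", "cx", "cy" (pixels), "xyz" and "rotation" of the camera in the world. Camera axes: x right, y down, z forward; pixel columns grow to the right and rows downward; lengths in m; the calibration is good to about 2 mm. A picture is of the moment at which its call begins. There is no depth.
- ctrl.hand_in(): hands the job in; it is judged then, once.
The state is a dict: "time_s": time; "q": joint angles; "dq": joint speeds; "joint_efforts": joint torques, N m; "eef_pos": TCP position; "eef_rot": TCP orientation; "wrist_force": force on the tool from outside, world axes, zero at the start; "torque": the same for the moment, N m; "opening": opening from 0.0 (shut) to 1.0 (fully open); "grasp_force": force on a finger pad.
Only numpy, scipy, OpenCV 4.12 (cv2) and the standard library are available. Lean on these libraries where they do the work, as an engineer would, in place of code of your own. Each camera call takes 0.05 s, during which the arm holds its last target. There are 200 camera calls.

## Task

Read in the large white reagent bottle that stands on the front part of the table: set it down upright, without dropping it, on the round pad of the bench code reader, turned so that the middle of its label looks squarely at the reader's window, and let go of it. Only then press the reader's key fully down and release it. The bottle stays as you set it, and the other things on the table stay where they are.

Things in the scene. Friction and masses are not known exactly. Their poses are not given: they have to be found in the camera images.
- bottle: Large white reagent bottle, loose, upright on the clear front of the table, left of the reader (a like one far back is furniture). Round body 51 mm in diameter up to 70 mm high, shoulder up to 82 mm, green cap 33 mm in diameter; 98 mm tall, about 80 g. Origin: centre of its underside, z up its axis; its label is on its own -x side. Grip it across the body 50 to 60 mm up.
- bottle_label (a point): The middle of the printed label on the large bottle, on the surface, 25.5 mm from the bottle's axis in the direction of its own -x axis, 38 mm above its underside. The label is a printed patch a third of the way round; the rest is blank. The direction from the bottle's axis to this point is where the label looks.
- reader: Bench code reader, fixed to the table: a grey base plate 130 mm (its x) by 210 mm (its y) and 10 mm thick, with the round pad on its +y half and on its -y half a white housing 110 mm (x) by 66 mm (y) whose top is 83 mm above the table. Origin: centre of the base plate's underside; z up. The window in the housing looks along the reader's +y, over the pad; a bottle is read when its label looks along the reader's -y.
- reader_pad (a point): Centre of the round pad (a flat ring mark 72 mm in diameter, level with the base plate: nothing holds the bottle), on the top of the base plate, 10 mm above the table, 55 mm from the reader's origin along its +y. The window face is 87 mm from this point. Axes as the reader's.
- reader_window (a point): Middle of the window, a dark glazed panel 84 mm wide and 52 mm high in the housing's face towards the pad, 46 mm above the table. Axes as the reader's.
- read_key (a joint): Travel of the reader's round key, in m: 0 is up, 0.006 is fully down. A spring pushes it back up; it takes about 1.2 N to start and 4 N fully down.
- read_key_top (a point): Middle of the top of the key, a round black push key 34 mm in diameter in a collar 50 mm in diameter on top of the reader's housing, 67 mm from the reader's origin along its -y; the key's top is 105 mm above the table when up and is pressed straight down.
- small_bottle: A small brown bottle 34 mm in diameter and 62 mm tall, bystander; origin at the centre of its underside.
- label_roll: A white roll of labels standing on its end, 60 mm in diameter and 52 mm tall, bystander; origin at the centre of its underside.
- petri_dish: A closed round culture dish, 64 mm in diameter and 16 mm high, bystander; origin at the centre of its underside.
- stapler: A stapler 138 mm long, 34 mm wide and 47 mm high, bystander; origin at the centre of its underside.
There are look-alikes about, which are no part of the job. Leave any purple look-alike of the bottle alone.

How it is judged:
On the way, in this order (a step that is already met when the one before it is completed fails the run):
1. the bottle stands upright on the pad with its label to the window, let go and at rest (horizontal distance between bottle and reader_pad below 0.012 m and z of bottle in the frame of reader_pad between -0.005 and 0.005 m and angle between bottle's own z axis and vertical below 0.1 rad and angle between the x axis of bottle and the y axis of reader, either way round below 0.26 rad and y of bottle_label in the frame of reader below 0.05 m and contact force between the fingers and bottle below 0.05 N and linear speed of bottle below 0.02 m/s and angular speed of bottle below 0.2 rad/s), for 0.2 s.
2. with the bottle standing so, the key is pressed fully down (horizontal distance between bottle and reader_pad below 0.012 m and z of bottle in the frame of reader_pad between -0.005 and 0.005 m and angle between bottle's own z axis and vertical below 0.1 rad and angle between the x axis of bottle and the y axis of reader, either way round below 0.26 rad and y of bottle_label in the frame of reader below 0.05 m and value of joint read_key above 0.0045 m), for 0.05 s.
At the end, for the whole second after the job is handed in: The bottle stands upright on the reader's pad (its axis within 12 mm of the pad's centre, its underside on the plate within 5 mm, tilted less than 0.1 rad), its label looking at the window within 0.26 rad (15 degrees) of square, released and at rest, and the key is up again (under 2 mm of travel) (all of step 1 and value of joint read_key below 0.002 m); the robot touches nothing.
It fails at once if the key is pressed while the bottle does not stand on the pad with its label to the window (value of joint read_key above 0.003 m and not (horizontal distance between bottle and reader_pad below 0.012 m and z of bottle in the frame of reader_pad between -0.005 and 0.005 m and angle between bottle's own z axis and vertical below 0.1 rad and angle between the x axis of bottle and the y axis of reader, either way round below 0.26 rad and y of bottle_label in the frame of reader below 0.05 m)).
It fails at once if the bottle is dropped (falls faster than 0.5 m/s out of the fingers) (linear speed of bottle above 0.5 m/s and contact force between the fingers and bottle below 0.01 N).
It fails at once if the bottle is tipped by more than 0.6 rad (angle between bottle's own z axis and vertical above 0.6 rad).
It fails at once if the small bottle, the label roll, the culture dish or the stapler is moved by more than 20 mm (distance of any of small_bottle, label_roll, petri_dish, stapler from where it was at the start of the episode above 0.02 m).
It also fails if it takes over 45 s, if anything falls off the work surface, if the arm or the gripper's body presses on something with over 40 N, if the wrist force passes 120 N, or if a joint passes its speed limit or range.

## Working session

There is one attempt and no reset: what is moved stays moved. The work goes in short steps, Python scripts to look and compute and a shell command to move; the robot and the scene stay as the last step left them, time stands still between calls to the robot, and variables do not carry over. Pictures are saved under pics/ and viewed, at most 10 in all, crops included, and the job is handed in when it is done.

```bash
mkdir -p pics
cat > h.py <<'E'
import numpy as np,cv2,json
from bench import ctrl,camera
def snap(n,f):
    c=camera(n);cv2.imwrite('pics/%s.png'%f,c['color']);np.save('pics/%s.npy'%f,{k:np.array(c[k]) for k in c},allow_pickle=True);return c
def load(f): return np.load('pics/%s.npy'%f,allow_pickle=True).item()
def R(c):
    r=np.array(c['rotation'],float)
    if r.shape==(3,3): return r
    from scipy.spatial.transform import Rotation as S
    return S.from_quat(np.r_[r[1:],r[0]]).as_matrix()
def ray(c,u,v):
    d=R(c)@np.array([(u-c['cx'])/c['fx'],(v-c['cy'])/c['fy'],1]);return np.array(c['xyz'],float),d
def onz(c,u,v,z):
    o,d=ray(c,u,v);return o+d*(z-o[2])/d[2]
def tri(c1,p1,c2,p2):
    o1,d1=ray(c1,*p1);o2,d2=ray(c2,*p2)
    t=np.linalg.lstsq(np.c_[d1,-d2],o2-o1,rcond=None)[0];a=o1+t[0]*d1;b=o2+t[1]*d2
    return (a+b)/2,np.linalg.norm(a-b)
def proj(c,p):
    q=R(c).T@(np.array(p)-c['xyz']);return q[0]/q[2]*c['fx']+c['cx'],q[1]/q[2]*c['fy']+c['cy']
E
python3 - <<'E'
from h import *
for n in('scene','top'):
    c=snap(n,n+'0');print(n,c['xyz'],c['rotation'],c['fx'],c['color'].shape)
print(ctrl.get_obs())
a=load('scene0')['color'];b=load('top0')['color']
E
```

```text
scene [-0.09609428  1.03939826  0.88425916] [ 0.13638768 -0.22514805  0.84669178 -0.46240652] 434.35357466855726 (384, 512, 3)
top [ 0.3477009  -0.04364279  1.43864891] [-0.05033994  0.7140061  -0.69609552  0.05578708] 423.2277656553646 (384, 512, 3)
{'time_s': 0.1, 'q': array([ 9.73678525e-01,  1.81448150e-01,  1.60791315e+00, -3.80584726e-06,
        1.35378637e+00, -2.06259062e-01]), 'dq': array([-2.02068108e-03, -2.23667579e-03, -3.39790025e-03,  2.41570592e-04,
       -1.54250520e-03,  6.73529306e-05]), 'joint_efforts': array([-3.93656028e-04, -4.45868325e+01, -3.52239275e+01, -4.13126791e-04,
        4.05389612e-03, -2.68809231e-05]), 'eef_pos': array([0.21875171, 0.53124347, 0.2384822 ]), 'eef_rot': array([-3.02274083e-04,  1.94187287e-01,  9.80964165e-01, -7.16345481e-04]), 'wrist_force': array([ 0.15843534, -1.28614929, -0.48687583]), 'torque': array([0.02487956, 0.00341371, 0.02202671]), 'grasp_force': 0.0, 'opening': 0.9971615635793275}
```

View pics/scene0.png

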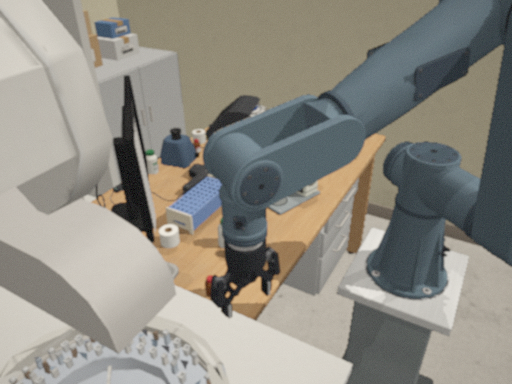

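View pics/top0.png

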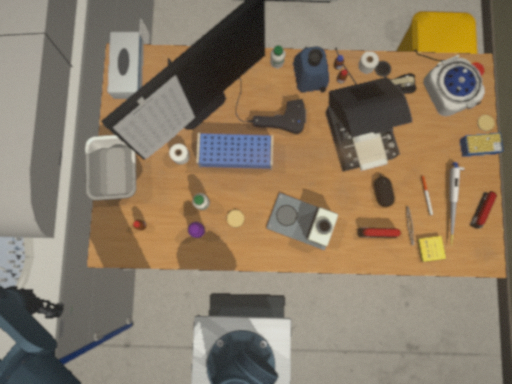

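The top view shows the white bottle with green cap at (200,201), the purple look-alike at (196,230), the pad ring at (287,215), and the key at (323,226). The arm hides the bottle in the scene view.

Run:
```python
from h import *
c=load('top0');s=load('scene0')
for n,u,v,z in(('cap',200,201,.098),('purple',196,230,.098),('pad',287,215,.01),('key',323,226,.105),('petri',235,218,.016),('roll',178,153,.052)):
    p=onz(c,u,v,z);print(n,p.round(3),np.round(proj(s,p)))
t=c['color'][170:270,170:350];s2=s['color'][170:320,150:350]
a=cv2.resize(t,None,fx=4.4,fy=4.4,interpolation=3)
cv2.imwrite('pics/a.png',a)
```

```text
cap [0.518 0.142 0.098] [228. 218.]
purple [0.425 0.151 0.098] [253. 228.]
pad [ 0.489 -0.142  0.01 ] [278. 200.]
key [ 0.448 -0.25   0.105] [302. 167.]
petri [0.474 0.033 0.016] [258. 225.]
roll [0.684 0.23  0.052] [169. 229.]
```

View pics/a.png

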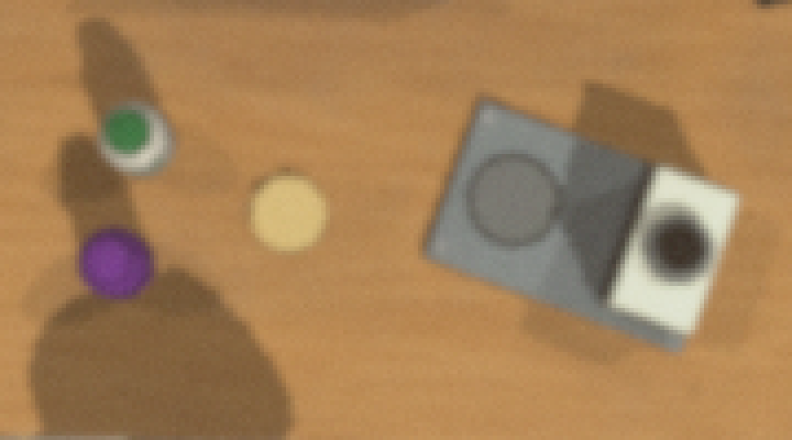

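```bash
python3 -m pendant '[[0.14,-0.29,0.03,0,0,0],[0.14,-0.29,0.03,0,0,0],[0.14,-0.29,0.03,0,0,0],[0.14,-0.29,0.03,0,0,0],[0.14,-0.29,0.03,0,0,0],[0.14,-0.29,0.03,0,0,0],[0.14,-0.29,0.03,0,0,0],[0.14,-0.29,0.03,0,0,0],[0.14,-0.29,0.03,0,0,0],[0.14,-0.29,0.03,0,0,0]]' 1
python3 - <<'E'
from h import *
s=snap('scene','s1')
cv2.imwrite('pics/b.png',cv2.resize(s['color'][130:270,150:340],None,fx=4.2,fy=4.2,interpolation=3))
E
```

```text
time_s: 1.35
eef_pos: [0.49, -0.0307, 0.2973]
eef_rot: [-0.0, 0.194, 0.981, 0.0]
wrist_force: [1.7, 0.5, 0.9]
opening: 1.001
grasp_force: 0.0
```

View pics/b.png

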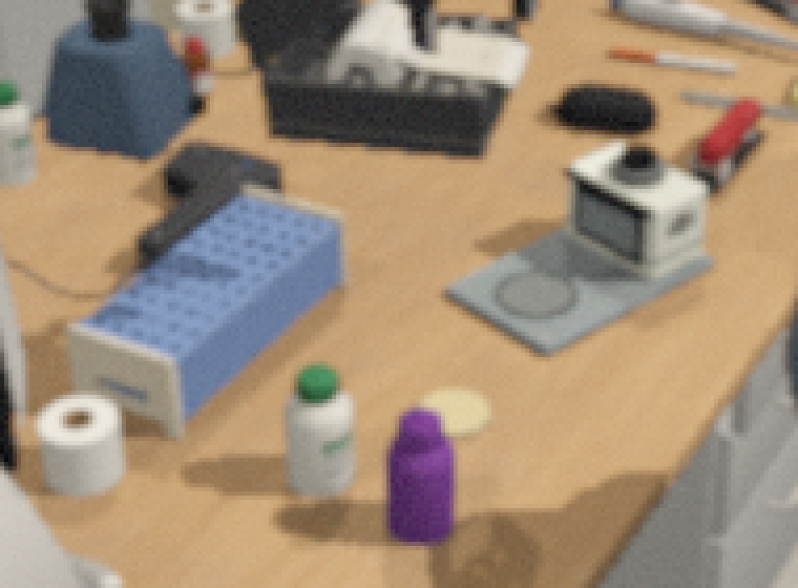

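The scene crop shows the bottle (cap at (319,372), body 286–354) with a green print mark on its right side. The pad ring is at (537,294), the key at (640,157), and the purple bottle stands nearer the camera. I'll enlarge the bottle.

Run:
```python
from h import *
f=np.mean([camera('scene')['color'].astype(float) for _ in range(12)],0)
np.save('pics/avg.npy',f)
r=f[212:252,208:248]
a=cv2.resize(np.clip(r,0,255).astype(np.uint8),None,fx=15,fy=15,interpolation=cv2.INTER_CUBIC)
for i in range(0,40,5): cv2.putText(a,str(208+i),(i*15,10),0,.35,(0,0,255));cv2.putText(a,str(212+i),(0,i*15+10),0,.35,(0,0,255))
cv2.imwrite('pics/c.png',a)
c=load('top0');s=load('s1')
for n,p,q in(('captop',(198.9,199.5),(226,218.6)),('pad',(286.8,215.2),(150+537/4.2,130+294/4.2)),('key',(323.9,225.5),(150+640/4.2,130+157/4.2))):print(n,tri(c,p,s,q))
```

```text
captop (array([0.52268902, 0.14609153, 0.0973097 ]), np.float64(6.972342663294896e-05))
pad (array([ 0.48843686, -0.14139777,  0.00904336]), np.float64(0.0004260944781287625))
key (array([ 0.44840113, -0.25380023,  0.09977491]), np.float64(0.0026203981821320255))
```

View pics/c.png

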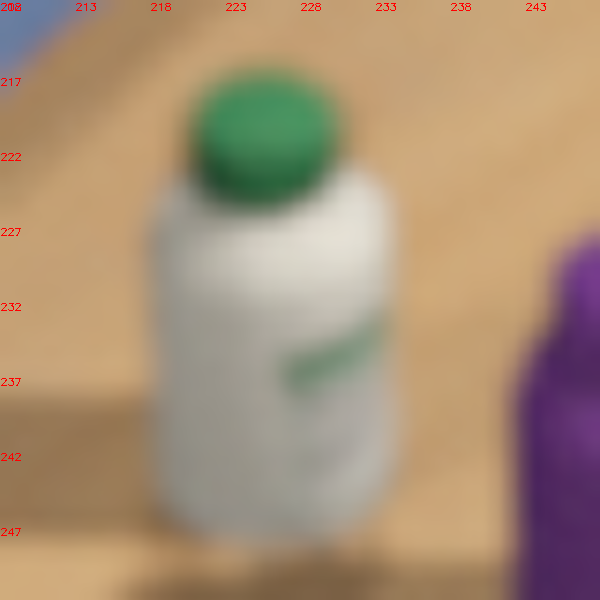

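The label's left edge is at crop x≈285, with the body spanning 150–395. That puts its middle at about azimuth 190°, which I'll recheck in hand.

```bash
python3 -c "
from h import *
o=ctrl.get_obs();print(o['time_s'],o['eef_pos'],o['q'])"
```

```text
2.0 [ 0.48944589 -0.02803092  0.29739505] [-2.99859080e-01 -5.91473887e-02  1.74208478e+00 -1.57652313e-05
  1.45836974e+00 -1.48112439e+00]
```

```bash
python3 -m pendant '[[0.027,0.145,-0.09,0,0,0.082],[0.027,0.145,-0.09,0,0,0],[0.027,0.145,-0.09,0,0,0],[0.027,0.145,-0.09,0,0,0],[0.027,0.145,-0.09,0,0,0],[0.027,0.145,-0.09,0,0,0],[0,0,0,0,0,0],[0,0,0,0,0,0],[0,0,0,0,0,0],[0,0,0,0,0,0]]' 1
```

```text
time_s: 3.25
eef_pos: [0.5224, 0.1446, 0.19]
eef_rot: [0.001, 0.131, 0.991, 0.0]
wrist_force: [-0.2, 0.5, 0.2]
opening: 0.998
grasp_force: 0.0
```

```bash
python3 -m pendant '[[0,0.007,-0.09,0,0,0],[0,0,-0.09,0,0,0],[0,0,-0.09,0,0,0],[0,0,-0.09,0,0,0],[0,0,-0.09,0,0,0],[0,0,-0.09,0,0,0],[0,0,-0.09,0,0,0],[0,0,-0.09,0,0,0],[0,0,0,0,0,0],[0,0,0,0,0,0]]' 1
python3 -m pendant '[[0,0,0,0,0,0],[0,0,0,0,0,0],[0,0,0,0,0,0],[0,0,0,0,0,0],[0,0,0,0,0,0],[0,0,0,0,0,0],[0,0,0,0,0,0],[0,0,0,0,0,0],[0,0,0,0,0,0],[0,0,0,0,0,0]]' -1
```

```text
time_s: 4.5
eef_pos: [0.5224, 0.1467, 0.0455]
eef_rot: [0.0, 0.131, 0.991, 0.0]
wrist_force: [-0.3, 0.3, 0.5]
opening: 0.997
grasp_force: 0.0
time_s: 5.75
eef_pos: [0.5228, 0.147, 0.0465]
eef_rot: [0.001, 0.131, 0.991, 0.0]
wrist_force: [-1.5, 1.0, 6.3]
opening: 0.568
grasp_force: 61.3
```

```bash
python3 -m pendant '[[0,0,0.1,0,0,0],[0,0,0.1,0,0,0],[0,0,0.1,0,0,-0.103],[0,0,0.1,0,0,-0.103],[0,0,0.1,0,0,-0.103],[0,0,0.1,0,0,-0.103],[0,0,0.1,0,0,-0.103],[0,0,0.1,0,0,-0.103],[0,0,0,0,0,-0.103],[0,0,0,0,0,0]]' -1
python3 - <<'E'
from h import *
f=np.mean([camera('scene')['color'].astype(float) for _ in range(12)],0)
o=ctrl.get_obs();print(o['eef_pos'],o['eef_rot'],o['time_s'])
s=load('s1');u,v=proj(s,o['eef_pos']-[0,0,.02]);print(u,v)
x0,y0=int(u)-20,int(v)-20
a=cv2.resize(np.clip(f[y0:y0+40,x0:x0+40],0,255).astype(np.uint8),None,fx=15,fy=15,interpolation=cv2.INTER_CUBIC)
cv2.imwrite('pics/d.png',a)
E
```

```text
time_s: 7.0
eef_pos: [0.5219, 0.1466, 0.2055]
eef_rot: [0.0, 0.642, 0.767, 0.0]
wrist_force: [-0.4, 0.0, -0.8]
opening: 0.565
grasp_force: 62.0
[0.5219583  0.14663565 0.20519753] [-4.39340132e-05  6.42033409e-01  7.66676658e-01 -3.63684581e-05] 7.6
224.71335440534023 194.79037070449166
```

View pics/d.png

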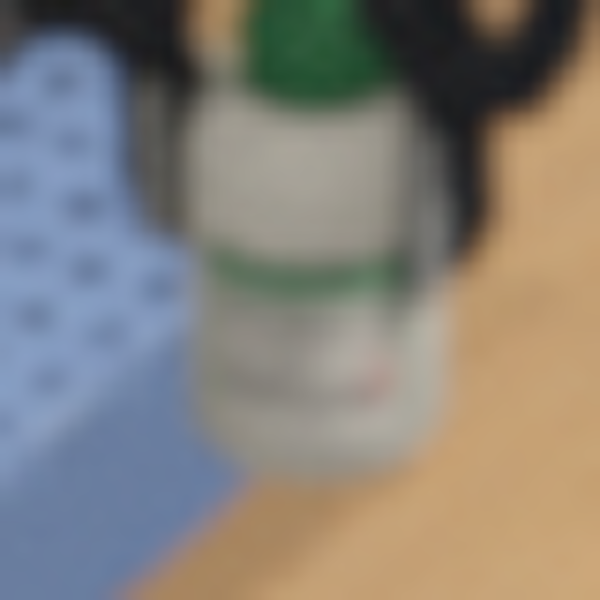

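In hand, the body spans x≈192–452. The label's edges are at about 205 and 408, so it sits some 10° left of facing the camera. I'll turn the bottle both ways so each edge faces the camera.

```bash
cat > t.py <<'E'
from h import *
import sys
f=np.mean([camera('scene')['color'].astype(float) for _ in range(12)],0)
o=ctrl.get_obs();r=o['eef_rot'];print(o['eef_pos'],'tooly',2*np.degrees(np.arctan2(r[2],r[1]))-90,o['time_s'])
u,v=proj(load('s1'),o['eef_pos']-[0,0,.02]);x0,y0=int(u)-13,int(v)-20
cv2.imwrite('pics/%s.png'%sys.argv[1],cv2.resize(np.clip(f[y0:y0+40,x0:x0+26],0,255).astype(np.uint8),None,fx=15,fy=15,interpolation=cv2.INTER_CUBIC))
E
python3 -m pendant '[[0,0,0,0,0,-0.1],[0,0,0,0,0,-0.1],[0,0,0,0,0,-0.1],[0,0,0,0,0,-0.1],[0,0,0,0,0,-0.1],[0,0,0,0,0,0],[0,0,0,0,0,0],[0,0,0,0,0,0],[0,0,0,0,0,0],[0,0,0,0,0,0]]' -1
python3 t.py e1
python3 -m pendant '[[0,0,0,0,0,0.111],[0,0,0,0,0,0.111],[0,0,0,0,0,0.111],[0,0,0,0,0,0.111],[0,0,0,0,0,0.111],[0,0,0,0,0,0.111],[0,0,0,0,0,0.111],[0,0,0,0,0,0.111],[0,0,0,0,0,0.111],[0,0,0,0,0,0]]' -1
python3 t.py e2
python3 -c "
import cv2,numpy as np
cv2.imwrite('pics/e.png',np.hstack([cv2.imread('pics/e1.png'),cv2.imread('pics/e2.png')]))"
```

```text
time_s: 8.85
eef_pos: [0.522, 0.1467, 0.2053]
eef_rot: [0.0, 0.887, 0.463, 0.0]
wrist_force: [-1.3, 0.0, -1.4]
opening: 0.568
grasp_force: 62.0
[0.52197527 0.14663531 0.20526957] tooly -34.89931297288224 9.45
time_s: 10.7
eef_pos: [0.5219, 0.1466, 0.2052]
eef_rot: [-0.0, 0.301, 0.954, -0.0]
wrist_force: [-1.1, 0.7, -0.8]
opening: 0.571
grasp_force: 62.0
[0.52198046 0.14664938 0.20527531] tooly 54.993120492382616 11.3
```

View pics/e.png

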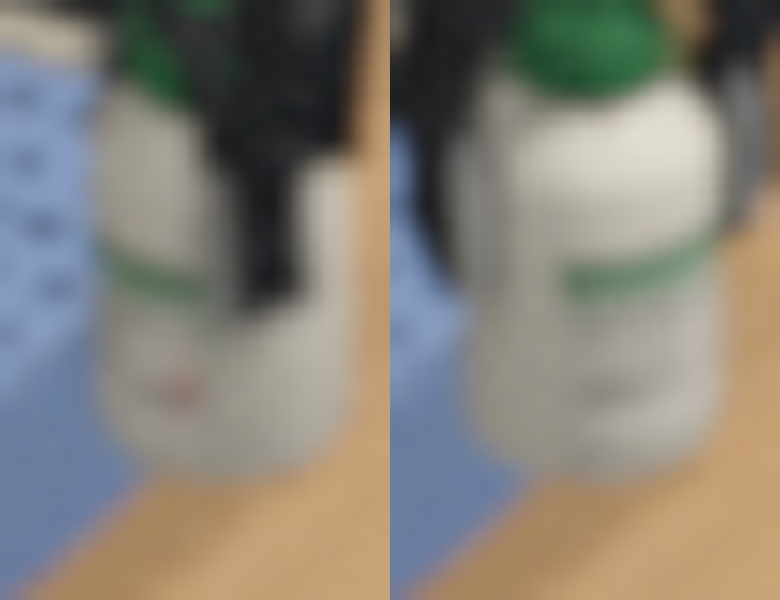

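The left half has the label's right edge at x≈202 (body 98–352). The right half has its left edge at x≈565 (body 468–720). So the label's middle is at tool-y azimuth +103°, which matches the previous view.

```bash
python3 -m pendant '[[-0.0168,-0.144,0,0,0,0.09],[-0.0168,-0.144,0,0,0,0.09],[-0.0168,-0.144,0,0,0,0.09],[-0.0168,-0.144,0,0,0,0.09],[-0.0168,-0.144,0,0,0,0.09],[-0.0168,-0.144,0,0,0,0.09],[-0.0168,-0.144,0,0,0,0.09],[-0.0168,-0.144,0,0,0,0.09],[-0.0168,-0.144,0,0,0,0.09],[-0.0168,-0.144,0,0,0,0.09]]' -1
python3 - <<'E'
from h import *
c=load('top0');s=load('s1')
az=lambda a,b:np.degrees(np.arctan2(*(b-a)[[1,0]]))
P=[onz(c,170+u/4.4,170+v/4.4,.01) for u,v in((483,97),(428,255),(683,350))]
print('long',az(P[2],P[1]),np.linalg.norm(P[2]-P[1]),'short(x)',az(P[1],P[0]),np.linalg.norm(P[1]-P[0]))
Q=[onz(s,150+u/4.2,130+v/4.2,.01) for u,v in((447,293),(548,353),(712,265))]
print('scene long',az(Q[2],Q[1]),np.linalg.norm(Q[2]-Q[1]),'short',az(Q[1],Q[0]),np.linalg.norm(Q[1]-Q[0]))
k=[onz(c,323.9,225.5,.105),onz(s,150+640/4.2,130+150/4.2,.105)];print(k)
o=ctrl.get_obs();r=o['eef_rot'];print(o['eef_pos'],'tooly',2*np.degrees(np.arctan2(r[2],r[1]))-90,np.degrees(o['q'][[0,5]]))
E
```

```text
time_s: 12.55
eef_pos: [0.4882, -0.1423, 0.2054]
eef_rot: [0.0, -0.393, 0.92, -0.0]
wrist_force: [-0.1, -0.8, -2.1]
opening: 0.566
grasp_force: 62.1
long 71.02616671629289 0.2070285294977715 short(x) -17.915606806418076 0.1298506904106863
scene long 70.55605008349153 0.1999671967498726 short -18.072009042371892 0.12281212698336239
[array([ 0.44921537, -0.25248407,  0.105     ]), array([ 0.44869239, -0.25704338,  0.105     ])]
[ 0.48822646 -0.14231547  0.20538126] tooly 136.2621080368449 [ -29.64550273 -165.9079454 ]
```

```bash
python3 -m pendant '[[0,0.005,-0.08,0,0,0.047],[0,0,-0.08,0,0,0.047],[0,0,-0.08,0,0,0],[0,0,-0.08,0,0,0],[0,0,-0.08,0,0,0],[0,0,-0.08,0,0,0],[0,0,-0.08,0,0,0],[0,0,-0.08,0,0,0],[0,0,-0.08,0,0,0],[0,0,0,0,0,0]]' -1
python3 -m pendant '[[0,0,-0.01,0,0,0],[0,0,-0.01,0,0,0],[0,0,0,0,0,0],[0,0,0,0,0,0],[0,0,0,0,0,0],[0,0,0,0,0,0],[0,0,0,0,0,0],[0,0,0,0,0,0],[0,0,0,0,0,0],[0,0,0,0,0,0]]' -1
python3 t.py g
```

```text
time_s: 13.8
eef_pos: [0.4873, -0.1398, 0.0596]
eef_rot: [-0.001, -0.458, 0.889, 0.001]
wrist_force: [0.3, -0.5, -0.9]
opening: 0.563
grasp_force: 62.1
time_s: 15.05
eef_pos: [0.4884, -0.1403, 0.0572]
eef_rot: [-0.0, -0.458, 0.889, 0.0]
wrist_force: [-0.4, 0.1, -1.2]
opening: 0.565
grasp_force: 62.1
[ 0.48839622 -0.14036107  0.05728563] tooly 144.47041154806692 15.65
```

View pics/g.png

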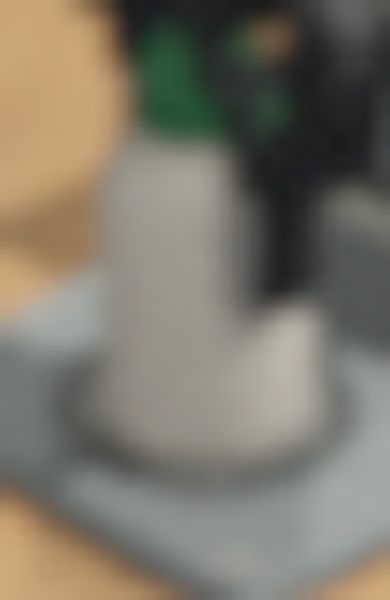

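The bottle sits centred in the ring (ring x≈65–350, bottle 100–325). I'll lower it the last bit, release, and rise.

```bash
python3 -m pendant '[[0,0,-0.004,0,0,0],[0,0,0,0,0,0],[0,0,0,0,0,0],[0,0,0,0,0,0],[0,0,0,0,0,0],[0,0,0,0,0,0],[0,0,0,0,0,0],[0,0,0,0,0,0],[0,0,0,0,0,0],[0,0,0,0,0,0]]' -1
python3 -m pendant '[[0,0,0,0,0,0],[0,0,0,0,0,0],[0,0,0,0,0,0],[0,0,0,0,0,0],[0,0,0,0,0,0],[0,0,0,0,0,0],[0,0,0,0,0,0],[0,0,0,0,0,0],[0,0,0,0,0,0],[0,0,0,0,0,0]]' 1
python3 -m pendant '[[0,0,0.04,0,0,0],[0,0,0.1,0,0,0],[0,0,0.1,0,0,0],[0,0,0.1,0,0,0],[0,0,0.1,0,0,0],[0,0,0.1,0,0,0],[0,0,0.1,0,0,0],[0,0,0,0,0,0],[0,0,0,0,0,0],[0,0,0,0,0,0]]' 1
```

```text
time_s: 16.9
eef_pos: [0.4884, -0.1404, 0.0565]
eef_rot: [0.0, -0.458, 0.889, -0.0]
wrist_force: [-1.0, -1.0, 2.7]
opening: 0.567
grasp_force: 62.4
time_s: 18.15
eef_pos: [0.4884, -0.1404, 0.0565]
eef_rot: [0.0, -0.458, 0.889, -0.0]
wrist_force: [0.1, 0.6, -0.5]
opening: 0.999
grasp_force: 0.0
time_s: 19.4
eef_pos: [0.4878, -0.14, 0.1834]
eef_rot: [-0.001, -0.458, 0.889, 0.001]
wrist_force: [0.0, -0.2, -0.1]
opening: 0.999
grasp_force: 0.0
```

```bash
python3 -m pendant '[[0,0,0,0,0,-0.1],[0,0,0,0,0,-0.1],[0,0,0,0,0,-0.1],[0,-0.096,0,0,0,-0.1],[-0.033,-0.096,0,0,0,-0.1],[-0.033,-0.096,0,0,0,0],[-0.033,-0.096,0,0,0,0],[-0.033,-0.096,0,0,0,0],[-0.033,-0.096,0,0,0,0],[-0.03,0,0,0,0,0]]' -1
python3 - <<'E'
from h import *
s=snap('scene','s2');t=snap('top','t2')
o=ctrl.get_obs();print(o['time_s'],o['eef_pos'],o['opening'])
a=cv2.resize(s['color'][150:225,250:340],(480,400),interpolation=3);b=cv2.resize(t['color'][185:255,265:345],(320,280),interpolation=3)
m=np.zeros((400,800,3),np.uint8);m[:,:480]=a;m[:280,480:]=b;cv2.imwrite('pics/m.png',m)
E
```

```text
time_s: 20.65
eef_pos: [0.4488, -0.2565, 0.184]
eef_rot: [-0.0, -0.082, 0.997, 0.0]
wrist_force: [0.6, 0.3, -0.2]
opening: -0.004
grasp_force: 0.0
20.75 [ 0.44863995 -0.25515929  0.18401878] 0.0029927310676276
```

View pics/m.png

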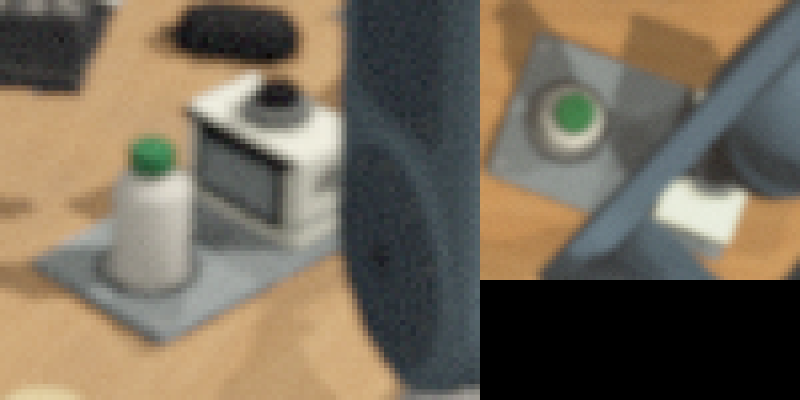

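The bottle stands upright and centred in the ring, clear of the fingers. Its cap is at top-view pixel (288.7,213.2). I'll check its position before pressing.

```bash
python3 - <<'E'
from h import *
t=load('t2');s=load('s2')
print(onz(t,288.7,213.2,.108), tri(t,(288.7,213.2),s,(250+153/5.33,150+143/5.33)), onz(t,265+(568-480)/4,185+120/4,.01))
E
python3 -m pendant '[[0,0,-0.1,0,0,0],[0,0,-0.1,0,0,0],[0,0,-0.09,0,0,0],[0,0,0,0,0,0],[0,0,0,0,0,0],[0,0,0,0,0,0],[0,0,0,0,0,0],[0,0,0,0,0,0],[0,0,0,0,0,0],[0,0,0,0,0,0]]' -1
```

```text
[ 0.48500349 -0.14061519  0.108     ] (array([ 0.48572678, -0.14030122,  0.10796901]), np.float64(0.0015696297375567304)) [ 0.48884448 -0.14208523  0.01      ]
time_s: 22.0
eef_pos: [0.4493, -0.2556, 0.1265]
eef_rot: [-0.0, -0.083, 0.997, 0.0]
wrist_force: [-0.1, 0.3, 0.1]
opening: -0.002
grasp_force: 0.0
```

```bash
python3 -m pendant '[[0,0,-0.02,0,0,0],[0,0,-0.02,0,0,0],[0,0,-0.02,0,0,0],[0,0,-0.02,0,0,0],[0,0,-0.02,0,0,0],[0,0,0,0,0,0],[0,0,0,0,0,0],[0,0,0,0,0,0],[0,0,0,0,0,0],[0,0,0,0,0,0]]' -1
```

```text
time_s: 23.25
eef_pos: [0.4493, -0.2555, 0.107]
eef_rot: [-0.0, -0.083, 0.997, 0.0]
wrist_force: [-2.6, 1.6, 8.0]
opening: -0.002
grasp_force: 3.8
```

The wrist reads 8 N, above the 4 N needed, and the tip is about 6 mm down, so the key is at its stop. I'll release it and check.

```bash
python3 -m pendant '[[0,0,0.03,0,0,0],[0,0,0.06,0,0,0],[0,0,0.1,0,0,0],[0,0,0.1,0,0,0],[0,0,0.1,0,0,0],[0,0,0.1,0,0,0],[0,0,0,0,0,0],[0,0,0,0,0,0],[0,0,0,0,0,0],[0,0,0,0,0,0]]' -1
python3 - <<'E'
from h import *
s=snap('scene','s3');b=load('s2')['color'];d=cv2.absdiff(s['color'],b)[165:225,250:290];print('bottle-region change',d.mean(),d.max())
E
```

```text
time_s: 24.5
eef_pos: [0.449, -0.2553, 0.2037]
eef_rot: [-0.0, -0.083, 0.997, 0.001]
wrist_force: [0.8, 0.4, -0.5]
opening: -0.001
grasp_force: 0.0
bottle-region change 2.2958333333333334 46
```

```bash
python3 -c "
from h import *
a=[cv2.resize(load(f)['color'][150:225,250:325],(400,400),interpolation=3) for f in('s2','s3')];cv2.imwrite('pics/z.png',np.hstack(a))"
```

```text
(no output)
```

View pics/z.png

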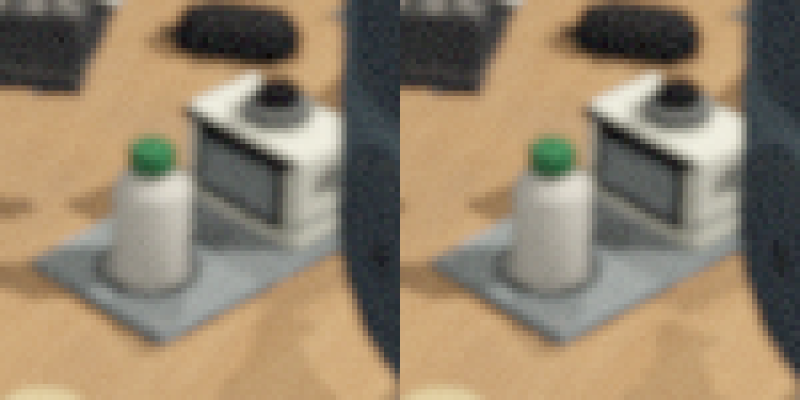

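The bottle is unchanged between the two frames (cap at (153,155) in both), and the key is up at (275,95). Only the arm's shadow moved.

```bash
python3 -c "
from bench import ctrl;print(ctrl.hand_in())"
```

```text
the job is handed in; nothing more can be done
None
```

The bottle is upright on the reader's pad and released, about 3.5 mm off centre with its label an estimated 3° off square to the window; I then pressed the key fully (8 N), let it come back up, and handed the job in (no verdict was returned).

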